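# Level the display shelf before the truffles go on

## Task

The little display shelf stands low at its screw-foot end, and truffles would roll on it. Lay the spirit level lengthways on the middle of the shelf and let go, turn the foot's black knob until the bubble sits between the two lines of the vial, then press the level lightly down on to the shelf at its middle to prove that the bubble stays there; finish while still pressing, with the bubble between the lines. Leave the other goods where they are.

Things in the scene. Friction and masses are not known exactly. Their poses are not given: they have to be found in the camera images.
- level: Loose pocket spirit level, a metal bar 150 long x 26 wide x 40 high with black end caps, about 250 g; starts right way up on the bench, left of the shelf. Origin: centre of its underside; own x along its length, z up. Pinch it across its 26 mm width at the middle to carry it; the black rubber thumb pad (56 x 20) in the middle of its top is where to press.
- vial (a point): middle of the level's green vial (44 long, along the bar), seen from above in a window of the bar's top, 46 mm from the bar's centre along its own +x, 35 above its underside; two black lines round it, 16 mm apart
- bubble (a joint): pale bubble (12 long) in the vial: m from the vial's middle, positive to the level's own +x end. It floats to the higher end, 1 mm per 0.08 degrees of slope, 13 mm at most, and settles in about 1 s. Within 2 mm of 0 it lies between the lines. It reads true whichever way round the level lies.
- shelf_mid (a point): middle of the top face of the shelf's dark wooden board (130 wide, 210 long, 14 thick; top 60 above the bench). Own z square to the board; own y along its length, from the screw foot to the two plain brass feet. The shelf does not slide. At the start the screw-foot end is low by 0.3 to 0.9 degrees.
- knob_grip (a point): on the upright axis of the screw foot, at grip height (92 above the bench), in its round ribbed black knob: 44 across, from 74 to 106 above the bench, 140 mm from shelf_mid along the shelf's own -y, just past the board. The knob turns at a fixed height; friction (about 0.1 N m) holds it. Below it, the shelf's brass boss tops out 55 above the bench.
- foot_nut (a point): centre of the shelf's brass threaded boss round the screw foot, 46 above the bench; it climbs the foot's coarse thread (8 mm a turn). Knob clockwise from above raises it: one radian moves the bubble of a level lying along the shelf 4.0 mm towards the screw foot. About 1 to 2.8 rad clockwise are needed from the start; stops lie about 3 rad either side of level.
- stand: the shelf as a whole, with its feet: 60 high to the board, 140 from its middle to the screw foot. Origin: on the bench under the middle of the board; own y towards the two plain feet.
- ballotin: bystander: plum-coloured closed card box, 67x93x46, behind on the left; origin: centre of its underside
- tin: bystander: round plum and gold tin, 70 across, 36 high, behind on the left; origin: centre of its underside
- ribbon: bystander: roll of pink ribbon lying flat, 92x116x25, behind on the right; origin: centre of its underside

How it is judged:
By the outcome, as a careful person would: the job done as asked, in the order asked, and still so for the second after the job is handed in, while the arm keeps its last pose, push and grip.
It also fails if it takes over 72 s, if anything falls off the work surface, if the arm or the gripper's body presses on something with over 40 N, if the wrist force passes 120 N, or if a joint passes its speed limit or range.

## Robot

A 6-joint arm with a two-finger parallel gripper is mounted at the origin on a cart in front of the work surface, level with it; the furniture and walls round the work are solid. World frame = base frame: x ahead of the robot, y to its left, z up, the work surface at z = 0. Lengths are in mm, angles in rad, forces in N, time in s.
With the tool pointing down it reaches from about 400 to 925 mm from the base axis. Payload 12.5 kg.
Tool frame: the origin (TCP) lies at the very end of the fingers, on their centre line; the grasp point (between the pads) lies env.grip_point_offset behind it (env.grip_point_offset is the distance from the TCP to the grasp point, in mm); y points along the fingers, z is the direction in which the jaws open and shut, and the axes are right-handed (so a half turn about y gives the same grasp; the last joint's range is limited). The gripper opens to 95 mm and grips with 3 to 60 N. Pads are 20 mm wide; open, the fingers measure 119 mm over their backs; the gripper's body (75 mm by 180 mm) begins 59 mm behind the grasp point.
Start: joints at [0.995, 0.491, 1.559, -0, 1.092, -0.106], TCP at [282.93, 557.313, 214.661] pointing down, gripper open.
Joint ranges: [-3.1, 3.1], [-0.84, 2.19], [0.05, 2.79], [-1.13, 4.28], [0.06, 2.93], [-2.69, 2.69]. Speed limits (rad/s): [2.22, 2.22, 2.79, 3.14, 3.14, 3.14].

## Interface

Orientations are given as [roll, pitch, yaw] about the fixed x, y, z axes, in that order (R = Rz(yaw) Ry(pitch) Rx(roll)).
In Python, from cell import readout, read_camera, env, nets gives the robot as it stands.
- The arm moves only by the tool apply_moves, never from a script. Its argument "increments" is a list of rows, each a list of 3 entries, a list of its own where there are three numbers: the shift along the tool's x, y, z in cm, then the turn, a rotation vector about the tool's x, y, z in degrees, then the finger opening in cm, from 0 to 9.51. A call has exactly 5 rows; each row shifts and turns the pose as measured when the row begins, along the tool's axes as they then stand; what a row does not reach is not made up. A row lasts 1/8 s, in which the tool goes at most 62.5 mm and 10.7 degrees, less where a joint would pass 70% of its speed; a pose out of reach is approached as far as the arm can. A call with a gripper value outside its range is refused whole. The fingers move at their own pace and stop on an object; the grip force is fixed at half the most. Time passes only in rows, so rows that do not move let the fingers close, or fill a call up. It gives the time, the measured TCP pose, the force and the opening at its end, in the units of the state.
- readout.state(): the state, without advancing time (a new reading comes with each control period).
- read_camera(name): name is "scene" or "top" or "wrist"; returns a dict with "img" (420x560x3 uint8, red, green, blue), "vfov" (degrees; the focal length in pixels is half the picture's height over the tangent of half this angle, whatever the lens; pixels are square), "cx", "cy" (the principal point, pixels), "rvec" (rotation vector, rad) and "tvec" (3), from world to camera coordinates, as OpenCV has them; the wrist camera has in their place "mount" (4x4, takes a point from camera to tool coordinates, whose origin is the TCP and whose axes are the tool frame's). Camera axes: x right, y down, z forward; pixel columns grow to the right and rows downward; lengths in mm; the calibration is good to about 2 mm. A picture is of the moment at which its call begins: read the wrist's pose just before it. There is no depth.
- env.job_done(): hands the job in, once; it reports no verdict.
Trained networks look in a picture, given as the dict that the camera call returned (one of the last four; its "shot" number tells which), for a name from the list of things; names that differ only in an ending like _2 or _b are one class to them, and where a whole thing is asked for, a point or a joint stands for the part that bears it (a point fixed in the world has none). Each returns a list of dicts, best first, with "confidence" (0 to 1); they miss things now and then, are a little off and sometimes report something else, mostly with a low value. They report only what shows in the picture. A call takes as long as a camera call.
- nets.look_for(picture, thing): "point" ([x, y, z] in mm, in the coordinates of the camera as it stood for that picture, good to about 4 mm: the middle of the surface that is visible of it).
- nets.mark_of(picture, thing): "point" ([x, y, z] in mm, in the coordinates of the camera as it stood for that picture, good to about 4 mm: a listed point, or the origin of a listed thing).
The state is a dict: "t": time; "joints": joint angles; "qvel": joint speeds; "tau": joint torques, N m; "eef_pos": TCP position; "tcp_rot": TCP orientation; "ft_force": force on the tool from outside, world axes, zero at the start; "moment": the same for the moment, N m; "opening": opening from 0.0 (shut) to 1.0 (fully open).
Only numpy, scipy, OpenCV 4.12 (cv2) and the standard library are available. Lean on these libraries where they do the work, as an engineer would, in place of code of your own. Each camera call takes 0.05 s, during which the arm holds its last target. There are 200 camera calls.

## Working session

There is one attempt and no reset: what is moved stays moved. The work goes in short steps, Python scripts to look and compute and a tool call to move; the robot and the scene stay as the last step left them, time stands still between calls to the robot, and variables do not carry over. Pictures are saved under pics/ and viewed, about 8 in all and at most 12, crops included, and the job is handed in when it is done.

Besides the shell and the picture viewer there is one more tool, called in YAML: its name, and indented under it one key for each argument. apply_moves: Moves the arm, as the interface text tells. Its arguments: {"type":"object","properties":{"increments":{"type":"array"}},"required":["increments"]}

```bash
mkdir -p pics; ls
cat > h.py <<'E'
import numpy as np, cv2
from scipy.spatial.transform import Rotation as Ro
from cell import readout, read_camera, env, nets
def T(c,st=None):
    # camera->world
    M=np.eye(4)
    if "mount" in c:
        W=np.eye(4); W[:3,:3]=Ro.from_euler('xyz',st["tcp_rot"]).as_matrix(); W[:3,3]=st["eef_pos"]
        return W@np.array(c["mount"])
    R=Ro.from_rotvec(np.ravel(c["rvec"])).as_matrix()
    M[:3,:3]=R.T; M[:3,3]=-R.T@np.ravel(c["tvec"]); return M
def look(cam,things,save=None,mode="mark_of"):
    st=readout.state(); c=read_camera(cam); M=T(c,st); f=c["img"].shape[0]/2/np.tan(np.radians(c["vfov"])/2)
    for th in things:
        for r in getattr(nets,mode)(c,th)[:2]:
            p=np.array(r["point"]); w=(M@np.r_[p,1])[:3]
            print(cam,mode,th,"conf %.2f"%r["confidence"],w.round(1),"px",(f*p[:2]/p[2]+[c["cx"],c["cy"]]).round(0))
    if save: cv2.imwrite("pics/"+save,c["img"][:,:,::-1])
    return c,M,f,st
def ray(c,M,f,px,z):
    d=M[:3,:3]@np.r_[(np.array(px)-[c["cx"],c["cy"]])/f,1]; o=M[:3,3]
    return o+d*(z-o[2])/d[2]
E
python3 - <<'E'
from h import *
s=readout.state();print(s,env.grip_point_offset)
for cam in("top","scene"):
    look(cam,["level","vial","shelf_mid","knob_grip","foot_nut","stand","ballotin","tin","ribbon"],cam+"0.png")
a=cv2.imread("pics/top0.png");b=cv2.imread("pics/scene0.png")
E
```

```text
pics
{'t': 0.0, 'joints': array([ 9.95386717e-01,  4.91572393e-01,  1.55946874e+00,  1.58017411e-05,
        1.09171547e+00, -1.05617620e-01]), 'qvel': array([ 9.95382139e-04,  8.75955295e-05, -6.32012055e-04, -1.21493090e-03,
        2.33560891e-04, -2.79638217e-04]), 'tau': array([ 1.66871414e-03, -6.12638140e+01, -2.58187670e+01,  6.93396851e-02,
        4.81169473e-02, -1.24829376e-04]), 'eef_pos': array([282.78340851, 557.07909596, 214.04714127]), 'tcp_rot': array([-1.57195231e+00,  1.36641438e-04, -4.69799361e-01]), 'ft_force': array([ 0.88713607, -0.55781056, -0.07754632]), 'moment': array([0.07468073, 0.01854419, 0.00135201]), 'opening': 0.9986022985442505} 18.8
top mark_of level conf 0.88 [496.6 276.3   2.5] px [211. 251.]
top mark_of vial conf 0.87 [495.3 324.6  36.9] px [194. 251.]
top mark_of shelf_mid conf 0.94 [486.9  48.7  57.2] px [285. 254.]
top mark_of knob_grip conf 0.66 [482.9 -93.1  93.8] px [333. 255.]
top mark_of foot_nut conf 0.69 [481.6 -90.6  45.4] px [331. 256.]
top mark_of foot_nut conf 0.60 [655.5 308.2  -1.2] px [202. 200.]
top mark_of stand conf 0.82 [4
[... 276 characters left out ...]
.     1.6] px [396. 205.]
scene mark_of level conf 0.56 [495.4 278.9   4. ] px [198. 233.]
scene mark_of vial conf 0.65 [500.9 322.   30.4] px [188. 218.]
scene mark_of shelf_mid conf 0.57 [486.1  43.2  62. ] px [261. 247.]
scene mark_of knob_grip conf 0.97 [482.8 -96.5  94.6] px [310. 258.]
scene mark_of foot_nut conf 0.83 [480.3 -97.7  47.9] px [309. 276.]
scene mark_of stand conf 0.92 [485.   45.9   0.5] px [261. 268.]
scene mark_of ballotin conf 0.57 [653.6 306.7   4.8] px [233. 206.]
scene mark_of tin conf 0.75 [6.588e+02 1.833e+02 5.000e-01] px [266. 220.]
scene mark_of tin conf 0.50 [486.5  43.6  61.7] px [261. 247.]
scene mark_of ribbon conf 0.61 [ 642.3 -301.3   -2.3] px [429. 294.]
```

View pics/top0.png

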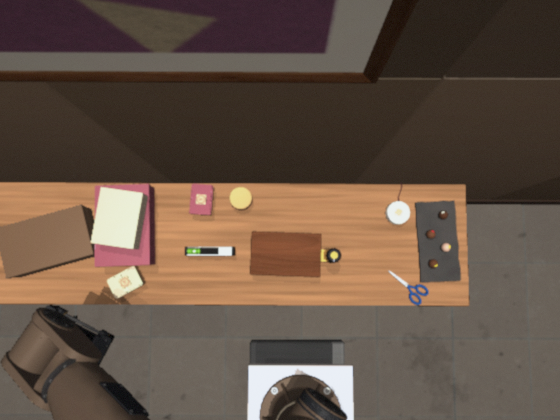

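View pics/scene0.png

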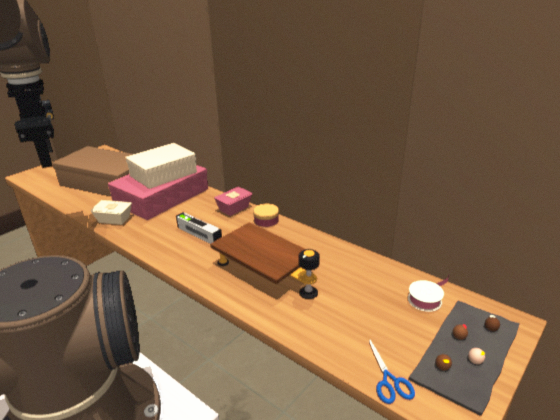

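The top view has the level at px (211,251) with its vial end to the left (+y). The shelf board is at (285,254) and the knob at (333,255). Both cameras agree with the nets, so I'll plan the approach above the level.

```bash
cat >> h.py <<'E'
def plan(pos,yawdeg,op,n=None,vmax=55,wmax=9.5):
    """rows from the measured pose to TCP pos, tool down with yaw; printed in tool axes, cm/deg"""
    st=readout.state(); p=np.array(st["eef_pos"]); R=Ro.from_euler('xyz',st["tcp_rot"])
    G=Ro.from_euler('xyz',[-90,0,yawdeg],degrees=True)
    rv=(R.inv()*G).as_rotvec(); d=np.array(pos)-p
    n=n or int(max(np.ceil(np.linalg.norm(d)/vmax),np.ceil(np.degrees(np.linalg.norm(rv))/wmax),1))
    print("t",round(st["t"],2),"at",p.round(1),"rpy",np.degrees(st["tcp_rot"]).round(1),"F",np.round(st["ft_force"],1),"op",round(st["opening"],3),"n",n)
    for i in range(n):
        print([R.inv().apply(d/n/10).round(2).tolist(),np.degrees(rv/n).round(1).tolist(),op],end=",\n")
        R=R*Ro.from_rotvec(rv/n)
E
python3 -c "
from h import *
plan([496,277,150],-90,9.0,10)"
```

```text
t 1.0 at [282.9 557.3 214.7] rpy [-90.    0.  -26.9] F [ 0.9 -0.3  0.6] op 0.998 n 10
[[3.17, 0.65, -1.53], [-0.0, 6.3, -0.0], 9.0],
[[3.32, 0.65, -1.18], [-0.0, 6.3, -0.0], 9.0],
[[3.43, 0.65, -0.81], [-0.0, 6.3, -0.0], 9.0],
[[3.5, 0.65, -0.42], [-0.0, 6.3, -0.0], 9.0],
[[3.52, 0.65, -0.04], [-0.0, 6.3, -0.0], 9.0],
[[3.5, 0.65, 0.35], [-0.0, 6.3, -0.0], 9.0],
[[3.44, 0.65, 0.73], [-0.0, 6.3, -0.0], 9.0],
[[3.34, 0.65, 1.11], [-0.0, 6.3, -0.0], 9.0],
[[3.2, 0.65, 1.47], [-0.0, 6.3, -0.0], 9.0],
[[3.02, 0.65, 1.81], [-0.0, 6.3, -0.0], 9.0],
```

apply_moves:
  increments:
    - [[3.2,0.65,-1.5],[0,6.3,0],9.0]
    - [[3.3,0.65,-1.2],[0,6.3,0],9.0]
    - [[3.4,0.65,-0.8],[0,6.3,0],9.0]
    - [[3.5,0.65,-0.4],[0,6.3,0],9.0]
    - [[3.5,0.65,0],[0,6.3,0],9.0]

```text
t: 1.62
eef_pos: [390.8, 415.4, 181.6]
tcp_rot: [-1.569, 0.001, -1.032]
ft_force: [1.1, 0.0, -0.9]
opening: 0.95
```

apply_moves:
  increments:
    - [[3.5,0.65,0.35],[0,6.3,0],9.0]
    - [[3.4,0.65,0.7],[0,6.3,0],9.0]
    - [[3.3,0.65,1.1],[0,6.3,0],9.0]
    - [[3.2,0.65,1.5],[0,6.3,0],9.0]
    - [[3.0,0.65,1.8],[0,6.3,0],9.0]

```text
t: 2.25
eef_pos: [497.7, 269.5, 148.5]
tcp_rot: [-1.568, 0.003, -1.601]
ft_force: [0.1, -0.4, 0.4]
opening: 0.944
```

```bash
python3 -c "
from h import *
look('wrist',['level','vial','shelf_mid'],'w1.png')
plan([496,277,150],-90,6.0)"
```

```text
wrist mark_of level conf 0.89 [494.1 280.2   1.6] px [276. 191.]
wrist mark_of vial conf 0.85 [490.4 325.1  34.2] px [269. 147.]
t 2.45 at [497.1 270.2 148.6] rpy [-89.9   0.1 -91.5] F [-0.2 -0.   0.1] op 0.95 n 1
[[-0.67, -0.14, -0.12], [-0.1, -1.5, -0.1], 6.0],
```

View pics/w1.png

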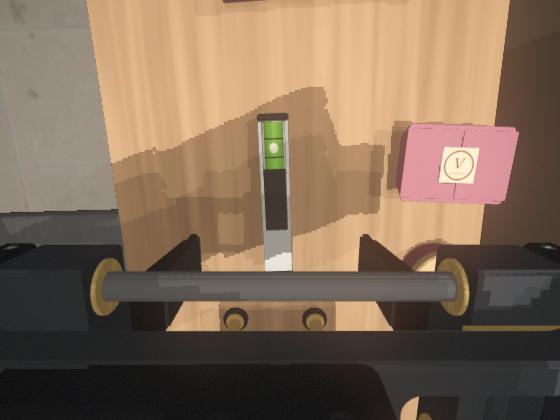

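The wrist view shows the level's vial at px (274,148) and the pad centre at (276,200). The far end cap is at (273,117). I'll compute the axis from these.

```bash
python3 -c "
from h import *
c,M,f,st=look('wrist',[])
for q in [(273,117),(274,148),(276,200),(278.5,265)]: print(q,ray(c,M,f,q,40).round(1))
look('wrist',['level'],None,'look_for')
plan([494.5,277,22],-89,6.0,5)"
```

```text
(273, 117) [493.5 350.5  40. ]
(274, 148) [493.5 324.8  40. ]
(276, 200) [493.9 279.   40. ]
(278.5, 265) [494.5 216.5  40. ]
wrist look_for level conf 0.83 [494.5 291.1  40.4] px [277. 187.]
t 2.6 at [496.5 271.2 148.9] rpy [-89.9   0.1 -91.4] F [-0.3  0.4  0.1] op 0.949 n 5
[[-0.11, 2.54, -0.05], [-0.0, -0.5, -0.0], 6.0],
[[-0.11, 2.54, -0.05], [-0.0, -0.5, -0.0], 6.0],
[[-0.11, 2.54, -0.04], [-0.0, -0.5, -0.0], 6.0],
[[-0.11, 2.54, -0.04], [-0.0, -0.5, -0.0], 6.0],
[[-0.11, 2.54, -0.04], [-0.0, -0.5, -0.0], 6.0],
```

apply_moves:
  increments:
    - [[-0.15,2.7,-0.05],[0,-0.5,0],6.5]
    - [[-0.15,2.7,-0.05],[0,-0.5,0],6.5]
    - [[-0.15,2.7,-0.05],[0,-0.5,0],6.5]
    - [[-0.15,2.7,-0.05],[0,-0.3,0],6.5]
    - [[-0.15,2.7,-0.05],[0,0,0],6.5]

```text
t: 3.22
eef_pos: [493.8, 284.7, 13.7]
tcp_rot: [-1.561, 0.006, -1.552]
ft_force: [-1.6, -0.1, 0.0]
opening: 0.685
```

```bash
python3 -c "
from h import *
plan([494,278,10],-89.6,6.0,1)"
```

```text
t 3.23 at [493.8 284.7  13.7] rpy [-89.5   0.3 -88.9] F [-1.6 -0.1  0. ] op 0.685 n 1
[[0.67, 0.37, 0.01], [-0.5, 0.7, -0.3], 6.0],
```

apply_moves:
  increments:
    - [[0.55,0.3,0],[-0.5,0.7,-0.3],6.0]
    - [[0,0,0],[0,0,0],2.0]
    - [[0,0,0],[0,0,0],1.0]
    - [[0,0,0],[0,0,0],1.0]
    - [[0,0,0],[0,0,0],1.0]

```text
t: 3.85
eef_pos: [493.8, 280.5, 12.7]
tcp_rot: [-1.569, 0.001, -1.562]
ft_force: [-1.1, 0.1, -2.1]
opening: 0.269
```

```bash
python3 -c "
from h import *
plan([494,278,110],-89.6,1.0,5)"
```

```text
t 3.85 at [493.8 280.5  12.7] rpy [-89.9   0.  -89.5] F [-1.1  0.1 -2.1] op 0.269 n 5
[[0.05, -1.95, 0.01], [-0.0, 0.0, -0.0], 1.0],
[[0.05, -1.95, 0.01], [-0.0, 0.0, -0.0], 1.0],
[[0.05, -1.95, 0.01], [-0.0, 0.0, -0.0], 1.0],
[[0.05, -1.95, 0.0], [-0.0, 0.0, -0.0], 1.0],
[[0.05, -1.95, 0.0], [-0.0, 0.0, -0.0], 1.0],
```

apply_moves:
  increments:
    - [[0,-3,0],[0,0,0],1.0]
    - [[0,-3,0],[0,0,0],1.0]
    - [[0,-3,0],[0,0,0],1.0]
    - [[0,-3,0],[0,0,0],1.0]
    - [[2,-1.5,0],[0,0,0],1.0]

```text
t: 4.47
eef_pos: [492.5, 259.8, 150.5]
tcp_rot: [-1.572, -0.001, -1.561]
ft_force: [0.4, 0.1, -2.1]
opening: 0.274
```

apply_moves:
  increments:
    - [[5,0,-0.15],[0,0.4,0],1.0]
    - [[5,0,-0.15],[0,0.4,0],1.0]
    - [[5,0,-0.15],[0,0.4,0],1.0]
    - [[4.5,0,-0.15],[0,0.4,0],1.0]
    - [[1.5,0,-0.1],[0,0.2,0],1.0]

```text
t: 5.1
eef_pos: [482.3, 39.8, 150.4]
tcp_rot: [-1.574, -0.001, -1.593]
ft_force: [-0.6, 0.4, -3.2]
opening: 0.273
```

```bash
python3 -c "
from h import *
look('wrist',['shelf_mid'],'w2.png')
look('scene',['shelf_mid','knob_grip','stand','level'])
look('top',['shelf_mid','knob_grip','foot_nut','level'])
plan([487,48.5,110],-91.3,1.0,5)"
```

```text
scene mark_of shelf_mid conf 0.58 [483.7  44.   63.3] px [260. 247.]
scene mark_of knob_grip conf 0.58 [ 481.8 -100.4   91.6] px [311. 260.]
scene mark_of stand conf 0.94 [487.2  48.7  -1. ] px [261. 268.]
scene mark_of level conf 0.63 [480.8  42.  139.2] px [259. 219.]
top mark_of knob_grip conf 0.51 [482.2 -93.9  90.5] px [333. 255.]
top mark_of foot_nut conf 0.91 [480.5 -89.5  43.2] px [330. 256.]
t 5.7 at [483.1  43.  150.6] rpy [-90.1  -0.1 -91. ] F [-0.3 -0.2 -3. ] op 0.269 n 5
[[-0.11, 0.81, 0.08], [0.0, 0.1, 0.0], 1.0],
[[-0.11, 0.81, 0.08], [0.0, 0.1, 0.0], 1.0],
[[-0.11, 0.81, 0.08], [0.0, 0.1, 0.0], 1.0],
[[-0.11, 0.81, 0.08], [0.0, 0.1, 0.0], 1.0],
[[-0.11, 0.81, 0.08], [0.0, 0.1, 0.0], 1.0],
```

View pics/w2.png

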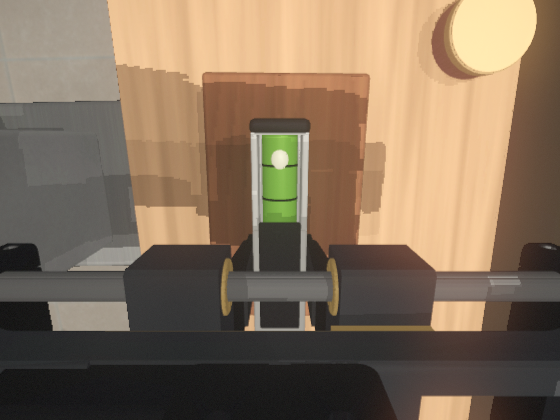

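The wrist view shows the held level, with the bubble near the far line. The board's far corners are at px (204,74) and (367,75), and its side edges at (208,205) and (361,205).

```bash
python3 -c "
from h import *
c,M,f,st=look('wrist',[])
for q in [(204,74),(367,75),(208,205),(361,205)]: print(q,ray(c,M,f,q,60).round(1))
print(st['tcp_rot'])
"
```

```text
(204, 74) [426.8 154.5  60. ]
(367, 75) [551.5 151.5  60. ]
(208, 205) [422.4  51.8  60. ]
(361, 205) [551.3  49.5  60. ]
[-1.57261031e+00 -1.05804200e-03 -1.58902961e+00]
```

apply_moves:
  increments:
    - [[-0.1,2.5,0.1],[0,0,0],1.0]
    - [[-0.1,2.5,0.1],[0,0,0],1.0]
    - [[-0.1,1.5,0.1],[0,0,0],1.0]
    - [[-0.2,0.4,0.1],[0,0,0],1.0]
    - [[0,0,0],[0,0,0],1.0]

```text
t: 6.38
eef_pos: [488.2, 48.4, 80.6]
tcp_rot: [-1.57, -0.001, -1.588]
ft_force: [-0.2, -0.4, -1.5]
opening: 0.268
```

```bash
python3 -c "
from h import *
plan([487,50,73.5],-91.3,1.0,1)"
```

```text
t 6.38 at [488.2  48.4  80.6] rpy [-90.   -0.1 -91. ] F [-0.2 -0.4 -1.5] op 0.268 n 1
[[-0.16, 0.71, -0.12], [-0.0, 0.3, 0.1], 1.0],
```

apply_moves:
  increments:
    - [[-0.1,0.3,-0.1],[0,0.3,0],1.0]
    - [[0,0.25,0],[0,0,0],1.0]
    - [[0,0.1,0],[0,0,0],1.0]
    - [[0,0,0],[0,0,0],1.0]
    - [[0,0,0],[0,0,0],1.0]

```text
t: 7.0
eef_pos: [487.7, 49.5, 75.1]
tcp_rot: [-1.568, -0.001, -1.594]
ft_force: [0.5, -0.3, -2.9]
opening: 0.274
```

apply_moves:
  increments:
    - [[0,0.15,0],[0,0,0],1.0]
    - [[0,0.1,0],[0,0,0],1.0]
    - [[0,0.05,0],[0,0,0],1.0]
    - [[0,0,0],[0,0,0],1.0]
    - [[0,0,0],[0,0,0],1.0]

```text
t: 7.62
eef_pos: [487.8, 49.4, 72.4]
tcp_rot: [-1.567, -0.001, -1.594]
ft_force: [-0.6, -0.2, 1.2]
opening: 0.271
```

apply_moves:
  increments:
    - [[0,0,0],[0,0,0],5.0]
    - [[0,0,0],[0,0,0],5.0]
    - [[0,0,0],[0,0,0],5.0]
    - [[0,-3,0],[0,0,0],5.0]
    - [[0,-4,0],[0,0,0],6.0]

```text
t: 8.25
eef_pos: [486.7, 49.5, 141.7]
tcp_rot: [-1.572, -0.001, -1.594]
ft_force: [0.0, -0.4, 1.1]
opening: 0.581
```

apply_moves:
  increments:
    - [[1.5,-1,0],[0,0,0],6.0]
    - [[1,0,0],[0,0,0],6.0]
    - [[1,0,0],[0,0,0],6.0]
    - [[0.5,0,0],[0,0,0],6.0]
    - [[0,0,0],[0,0,0],6.0]

```text
t: 8.88
eef_pos: [485.5, 6.5, 151.0]
tcp_rot: [-1.572, -0.001, -1.595]
ft_force: [0.8, -0.0, 0.4]
opening: 0.632
```

```bash
cat >> h.py <<'E'
def bubble(save=None):
    """level axis and bubble offset from the wrist picture, by colour; vial plane z~97"""
    c,M,f,st=look('wrist',['bubble','level','vial','shelf_mid'],save)
    im=c["img"].astype(int); g=((im[...,1]>90)&(im[...,1]>im[...,0]*1.4)&(im[...,1]>im[...,2]*2)).astype(np.uint8)
    n,l,s,ce=cv2.connectedComponentsWithStats(g)
    for k in range(1,n):
        if s[k,4]>60: print("green",s[k])
    return c,M,f,st
E
python3 -c "
from h import *
c,M,f,st=bubble()
print(st['t'],st['eef_pos'])
a=c['img'][:,:,::-1]
cv2.imwrite('pics/w3.png',cv2.resize(a[30:230,180:380],(800,600) if 0 else (600,600),interpolation=cv2.INTER_CUBIC))
plan([483,-94,130],-43,6.0,10)"
```

```text
Traceback (most recent call last):
  File "h.py", line 35, in bubble
    c,M,f,st=look('wrist',['bubble','level','vial','shelf_mid'],save)
             ~~~~^^^^^^^^^^^^^^^^^^^^^^^^^^^^^^^^^^^^^^^^^^^^^^^^^^^^
  File "h.py", line 15, in look
    for r in getattr(nets,mode)(c,th)[:2]:
             ~~~~~~~~~~~~~~~~~~^^^^^^
ValueError: it knows: ballotin, foot_nut, knob_grip, level, ribbon, shelf_mid, stand, tin, vial
```

```bash
sed -i "s/\['bubble','level','vial','shelf_mid'\]/['level','vial']/" h.py
python3 -c "
from h import *
c,M,f,st=bubble()
print(st['t'],st['eef_pos'])
a=c['img'][:,:,::-1]
cv2.imwrite('pics/w3.png',cv2.resize(a[60:260,180:380],(600,600),interpolation=cv2.INTER_CUBIC))
plan([483,-94,130],-43,6.0,10)"
```

```text
wrist mark_of vial conf 0.78 [482.8  94.   95.1] px [273. 102.]
8.925 [485.50303908   6.72656641 151.03155294]
t 9.07 at [485.7   7.2 151.5] rpy [-90.   -0.1 -91.3] F [ 0.4 -0.2 -0.3] op 0.631 n 10
[[1.01, 0.22, -0.0], [0.0, -4.8, 0.0], 6.0],
[[1.01, 0.22, -0.09], [0.0, -4.8, 0.0], 6.0],
[[1.0, 0.22, -0.17], [0.0, -4.8, 0.0], 6.0],
[[0.98, 0.22, -0.26], [0.0, -4.8, 0.0], 6.0],
[[0.95, 0.22, -0.34], [0.0, -4.8, 0.0], 6.0],
[[0.92, 0.22, -0.42], [0.0, -4.8, 0.0], 6.0],
[[0.88, 0.22, -0.49], [0.0, -4.8, 0.0], 6.0],
[[0.84, 0.22, -0.57], [0.0, -4.8, 0.0], 6.0],
[[0.79, 0.22, -0.64], [0.0, -4.8, 0.0], 6.0],
[[0.73, 0.22, -0.7], [0.0, -4.8, 0.0], 6.0],
```

View pics/w3.png

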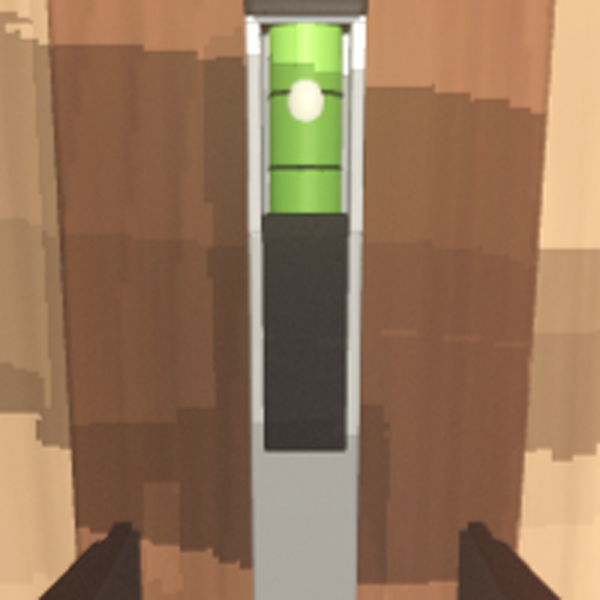

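The crop shows the lines at rows 94 and 167 and the bubble at row 101. That puts the bubble about +6.5 mm away from the foot, so it needs about 1.6 rad clockwise. Next I'll go to a hover point where the wrist camera can see the knob.

apply_moves:
  increments:
    - [[2.6,0,0.5],[0,-8,0],6.0]
    - [[2.8,0,0.2],[0,-8,0],6.0]
    - [[2.8,0,-0.3],[0,-8,0],6.0]
    - [[2.8,0,-0.6],[0,-8,0],6.0]
    - [[2.5,0,-1.0],[0,-8,0],6.0]

```text
t: 9.7
eef_pos: [511.1, -129.8, 151.7]
tcp_rot: [-1.572, -0.0, -0.869]
ft_force: [-0.2, 0.2, 0.3]
opening: 0.63
```

```bash
python3 -c "
from h import *
plan([519,-128,150],-43,6.0,4)"
```

```text
t 9.7 at [ 511.1 -129.8  151.7] rpy [-90.   -0.  -49.8] F [-0.2  0.2  0.3] op 0.63 n 4
[[0.09, 0.04, 0.18], [0.0, -1.7, 0.0], 6.0],
[[0.1, 0.04, 0.18], [0.0, -1.7, 0.0], 6.0],
[[0.1, 0.04, 0.17], [0.0, -1.7, 0.0], 6.0],
[[0.11, 0.04, 0.17], [0.0, -1.7, 0.0], 6.0],
```

Close enough to look from here.

```bash
python3 -c "
from h import *
look('wrist',['knob_grip','foot_nut'],'w4.png')
plan([483,-94,125],-50,6.0,5)"
```

```text
wrist mark_of knob_grip conf 0.66 [481.  -88.8  97.2] px [285. 157.]
wrist mark_of knob_grip conf 0.30 [487.3  48.9   4.1] px [387.  37.]
t 9.85 at [ 510.9 -129.6  151.5] rpy [-90.   -0.  -50.2] F [ 0.1  0.  -0.7] op 0.633 n 5
[[-0.9, 0.53, 0.03], [0.0, -0.0, 0.0], 6.0],
[[-0.9, 0.53, 0.03], [0.0, -0.0, 0.0], 6.0],
[[-0.9, 0.53, 0.03], [0.0, -0.0, 0.0], 6.0],
[[-0.9, 0.53, 0.03], [0.0, -0.0, 0.0], 6.0],
[[-0.9, 0.53, 0.03], [0.0, -0.0, 0.0], 6.0],
```

View pics/w4.png

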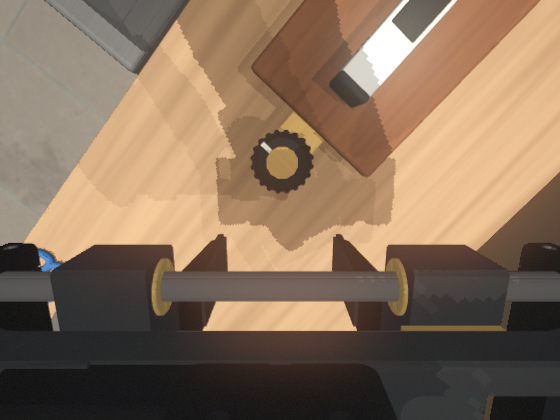

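The knob top is at px (282,161), clear of the fingers, and its white index mark is at the upper left.

```bash
python3 -c "
from h import *
c,M,f,st=look('wrist',[])
k=ray(c,M,f,(282,161),106); print(k)
plan([k[0],k[1],74],-50,6.0,8)"
```

```text
[480.73740286 -91.3108615  106.        ]
t 9.9 at [ 510.6 -128.9  151.5] rpy [-90.1   0.  -50.3] F [ 0.8 -0.8 -0.3] op 0.631 n 8
[[-0.6, 0.97, 0.01], [0.0, -0.0, -0.0], 6.0],
[[-0.6, 0.97, 0.01], [0.0, -0.0, -0.0], 6.0],
[[-0.6, 0.97, 0.01], [0.0, -0.0, -0.0], 6.0],
[[-0.6, 0.97, 0.01], [0.0, -0.0, -0.0], 6.0],
[[-0.6, 0.97, 0.01], [0.0, -0.0, -0.0], 6.0],
[[-0.6, 0.97, 0.01], [0.0, -0.0, -0.0], 6.0],
[[-0.6, 0.97, 0.02], [0.0, -0.0, -0.0], 6.0],
[[-0.6, 0.97, 0.02], [0.0, -0.0, -0.0], 6.0],
```

apply_moves:
  increments:
    - [[-1.3,0.5,0],[0,0,0],7.0]
    - [[-1.3,0.5,0],[0,0,0],7.0]
    - [[-1.2,0.5,0],[0,0,0],7.0]
    - [[-0.6,0.5,0],[0,0,0],7.0]
    - [[0,0,0],[0,0,0],7.0]

```text
t: 10.52
eef_pos: [479.3, -89.4, 130.1]
tcp_rot: [-1.572, 0.001, -0.878]
ft_force: [-0.5, 0.1, 0.4]
opening: 0.74
```

```bash
python3 -c "
from h import *
plan([482,-92,75],-50,7.0,4)"
```

```text
t 10.53 at [479.3 -89.4 130.1] rpy [-90.1   0.1 -50.3] F [-0.5  0.1  0.4] op 0.74 n 4
[[0.1, 1.38, 0.01], [0.0, -0.1, -0.0], 7.0],
[[0.1, 1.38, 0.01], [0.0, -0.1, -0.0], 7.0],
[[0.09, 1.38, 0.01], [0.0, -0.1, -0.0], 7.0],
[[0.09, 1.38, 0.01], [0.0, -0.1, -0.0], 7.0],
```

apply_moves:
  increments:
    - [[0.15,1.5,0],[0,0,0],7.0]
    - [[0.1,1.5,0],[0,0,0],7.0]
    - [[0.1,1.3,0],[0,0,0],7.0]
    - [[0,0.7,0],[0,0,0],7.0]
    - [[0,0,0],[0,0,0],7.0]

```text
t: 11.15
eef_pos: [482.3, -93.2, 76.1]
tcp_rot: [-1.572, 0.001, -0.879]
ft_force: [0.9, 0.5, 0.3]
opening: 0.736
```

```bash
python3 -c "
from h import *
plan([481.5,-92,75],-50,4.0,1)"
```

```text
t 11.15 at [482.3 -93.2  76.1] rpy [-90.1   0.1 -50.3] F [0.9 0.5 0.3] op 0.736 n 1
[[-0.14, 0.11, 0.02], [0.1, -0.3, -0.1], 4.0],
```

apply_moves:
  increments:
    - [[-0.1,0,0],[0,0,0],5.0]
    - [[0,0,0],[0,0,0],3.5]
    - [[0,0,0],[0,0,0],3.5]
    - [[0,0,0],[0,0,0],3.5]
    - [[0,0,0],[0,0,0],3.5]

```text
t: 11.78
eef_pos: [481.7, -92.7, 76.9]
tcp_rot: [-1.572, -0.0, -0.878]
ft_force: [0.2, -1.6, -4.0]
opening: 0.461
```

apply_moves:
  increments:
    - [[0,0,0],[0,8,0],3.5]
    - [[0,0,0],[0,9,0],3.5]
    - [[0,0,0],[0,9,0],3.5]
    - [[0,0,0],[0,9,0],3.5]
    - [[0,0,0],[0,5,0],3.5]

```text
t: 12.4
eef_pos: [481.7, -92.7, 76.9]
tcp_rot: [-1.571, -0.001, -1.598]
ft_force: [-0.4, -1.8, -1.4]
opening: 0.46
```

apply_moves:
  increments:
    - [[0,0,0],[0,9,0],3.5]
    - [[0,0,0],[0,10,0],3.5]
    - [[0,0,0],[0,10,0],3.5]
    - [[0,0,0],[0,10,0],3.5]
    - [[0,0,0],[0,10,0],3.5]

```text
t: 13.02
eef_pos: [481.6, -92.7, 76.9]
tcp_rot: [-1.57, -0.001, -2.48]
ft_force: [-1.2, -1.5, -1.4]
opening: 0.458
```

apply_moves:
  increments:
    - [[0,0,0],[0,3,0],3.5]
    - [[0,0,0],[0,0,0],3.5]
    - [[0,0,0],[0,0,0],3.5]
    - [[0,0,0],[0,0,0],3.5]
    - [[0,0,0],[0,0,0],3.5]

```text
t: 13.65
eef_pos: [481.6, -92.7, 76.9]
tcp_rot: [-1.57, -0.001, -2.533]
ft_force: [-1.2, -1.9, -1.6]
opening: 0.457
```

```bash
python3 -c "
from h import *
look('wrist',['vial'],'w5.png'); print(readout.state()['eef_pos'])"
```

```text
[481.67198538 -92.70838039  76.93441687]
```

View pics/w5.png

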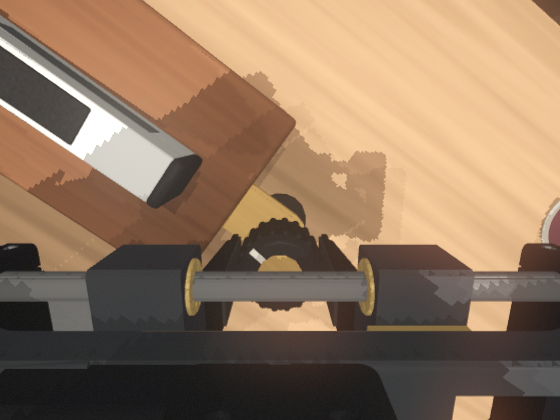

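The vial is out of view from here. The knob's index mark turned with the jaws, so there was no slip. I'll release, lift and go to the viewing pose.

apply_moves:
  increments:
    - [[0,0,0],[0,0,0],6.0]
    - [[0,0,0],[0,0,0],6.5]
    - [[0,-2,0],[0,0,0],6.5]
    - [[0,-3,0],[0,-3,0],6.5]
    - [[0,-2,0],[0,-9,0],6.5]

```text
t: 14.38
eef_pos: [481.6, -92.1, 147.9]
tcp_rot: [-1.573, -0.002, -2.318]
ft_force: [-0.6, 0.3, 0.1]
opening: 0.681
```

```bash
python3 -c "
from h import *
plan([485.5,7,151],-91.3,6.5,5)"
```

```text
t 14.38 at [481.6 -92.1 147.9] rpy [-9.010e+01 -1.000e-01 -1.328e+02] F [-0.6  0.3  0.1] op 0.681 n 5
[[-1.51, -0.06, -1.29], [0.0, -8.3, 0.0], 6.5],
[[-1.68, -0.06, -1.06], [0.0, -8.3, 0.0], 6.5],
[[-1.81, -0.06, -0.81], [0.0, -8.3, 0.0], 6.5],
[[-1.91, -0.06, -0.53], [0.0, -8.3, 0.0], 6.5],
[[-1.97, -0.06, -0.25], [0.0, -8.3, 0.0], 6.5],
```

apply_moves:
  increments:
    - [[-1.5,-0.05,-1.3],[0,-7.5,0],6.5]
    - [[-1.7,0,-1.05],[0,-8,0],6.5]
    - [[-1.8,0,-0.8],[0,-8,0],6.5]
    - [[-1.9,0,-0.5],[0,-8,0],6.5]
    - [[-1.6,0,-0.2],[0,-7,0],6.5]

```text
t: 15.0
eef_pos: [487.8, 5.1, 150.8]
tcp_rot: [-1.568, -0.001, -1.625]
ft_force: [-1.3, -0.2, -0.2]
opening: 0.683
```

```bash
python3 -c "
from h import *
c,M,f,st=look('wrist',['vial'])
print(st['t'],st['eef_pos'],st['tcp_rot'])
a=c['img'][:,:,::-1]
cv2.imwrite('pics/w6.png',cv2.resize(a[40:240,180:380],(600,600),interpolation=cv2.INTER_CUBIC))"
```

```text
wrist mark_of vial conf 0.88 [486.   92.8  97.6] px [270. 101.]
15.0 [487.78562906   5.08782154 150.83845064] [-1.56812181e+00 -7.06817382e-04 -1.62462429e+00]
```

View pics/w6.png

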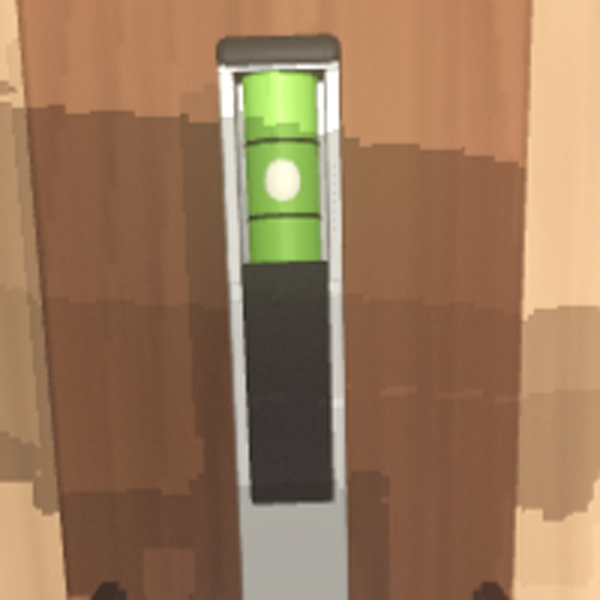

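Lines are at rows 141 and 215 and the bubble at row 179, so it is about 0.2 mm from centre and between the lines. The pad centre is at crop (290,382). Next: close the fingers and go above the pad.

```bash
python3 -c "
from h import *
c,M,f,st=look('wrist',[])
k=ray(c,M,f,(276.7,167.3),101); print(k, ray(c,M,f,(180+282/3,40+178/3),98))
plan([k[0],k[1],115],-91.3,0.0,5)"
```

```text
[487.90733251  49.04993264 101.        ] [488.67414494  93.86220706  98.        ]
t 15.15 at [487.8   4.7 150.8] rpy [-89.9  -0.  -93.4] F [-1.2  0.5 -0.3] op 0.686 n 5
[[-0.89, 0.72, -0.05], [-0.0, -0.4, 0.0], 0.0],
[[-0.89, 0.72, -0.04], [-0.0, -0.4, 0.0], 0.0],
[[-0.89, 0.72, -0.04], [-0.0, -0.4, 0.0], 0.0],
[[-0.89, 0.72, -0.03], [-0.0, -0.4, 0.0], 0.0],
[[-0.89, 0.72, -0.02], [-0.0, -0.4, 0.0], 0.0],
```

apply_moves:
  increments:
    - [[-0.9,0.2,0],[0,-0.4,0],0]
    - [[-0.9,0.2,0],[0,-0.4,0],0]
    - [[-0.9,0.3,0],[0,-0.4,0],0]
    - [[-0.9,0.5,0],[0,-0.4,0],0]
    - [[-0.4,0.5,0],[0,-0.3,0],0]

```text
t: 15.78
eef_pos: [490.1, 46.0, 132.7]
tcp_rot: [-1.568, -0.001, -1.602]
ft_force: [0.3, 0.9, -0.0]
opening: 0.215
```

```bash
python3 -c "
from h import *
plan([488,48,108],-91.3,0.0,4)"
```

```text
t 15.78 at [490.1  46.  132.7] rpy [-89.8  -0.  -91.8] F [ 0.3  0.9 -0. ] op 0.215 n 4
[[-0.05, 0.62, -0.06], [-0.0, -0.1, 0.0], 0.0],
[[-0.05, 0.62, -0.06], [-0.0, -0.1, 0.0], 0.0],
[[-0.05, 0.62, -0.05], [-0.0, -0.1, 0.0], 0.0],
[[-0.05, 0.62, -0.05], [-0.0, -0.1, 0.0], 0.0],
```

apply_moves:
  increments:
    - [[0,0,-0.1],[0,-0.1,0],0]
    - [[-0.05,0.3,-0.05],[0,-0.2,0],0]
    - [[-0.05,0.9,-0.05],[0,0,0],0]
    - [[-0.05,0.8,0],[0,0,0],0]
    - [[0,0.4,0],[0,0,0],0]

```text
t: 16.4
eef_pos: [487.9, 47.4, 106.7]
tcp_rot: [-1.568, -0.001, -1.596]
ft_force: [-0.5, 0.2, 0.2]
opening: 0.001
```

apply_moves:
  increments:
    - [[0,0,0],[0,0,0],0]
    - [[0,0,0],[0,0,0],0]
    - [[0,0,0],[0,0,0],0]
    - [[0,0,0],[0,0,0],0]
    - [[0,0,0],[0,0,0],0]

```text
t: 17.02
eef_pos: [488.0, 47.3, 106.8]
tcp_rot: [-1.568, -0.001, -1.597]
ft_force: [0.2, -0.3, 0.2]
opening: 0.006
```

apply_moves:
  increments:
    - [[0,0.25,0],[0,0,0],0]
    - [[0,0.15,0],[0,0,0],0]
    - [[0,0.1,0],[0,0,0],0]
    - [[0,0.05,0],[0,0,0],0]
    - [[0,0,0],[0,0,0],0]

```text
t: 17.65
eef_pos: [488.1, 47.4, 100.8]
tcp_rot: [-1.568, -0.001, -1.597]
ft_force: [0.6, -0.3, 0.3]
opening: 0.005
```

apply_moves:
  increments:
    - [[0,0.06,0],[0,0,0],0]
    - [[0,0.04,0],[0,0,0],0]
    - [[0,0.0,0],[0,0,0],0]
    - [[0,0.0,0],[0,0,0],0]
    - [[0,0,0],[0,0,0],0]

```text
t: 18.27
eef_pos: [488.2, 47.3, 100.4]
tcp_rot: [-1.568, -0.001, -1.597]
ft_force: [-0.0, -0.1, 0.6]
opening: 0.002
```

apply_moves:
  increments:
    - [[0,0.05,0],[0,0,0],0]
    - [[0,0.05,0],[0,0,0],0]
    - [[0,0.05,0],[0,0,0],0]
    - [[0,0.05,0],[0,0,0],0]
    - [[0,0.05,0],[0,0,0],0]

```text
t: 18.9
eef_pos: [488.2, 47.4, 100.3]
tcp_rot: [-1.566, -0.001, -1.596]
ft_force: [-2.5, -0.1, 10.3]
opening: 0.004
```

apply_moves:
  increments:
    - [[0,0.03,0],[0,0,0],0]
    - [[0,0.03,0],[0,0,0],0]
    - [[0,0.03,0],[0,0,0],0]
    - [[0,0.03,0],[0,0,0],0]
    - [[0,0.03,0],[0,0,0],0]

```text
t: 19.52
eef_pos: [488.2, 47.3, 100.3]
tcp_rot: [-1.565, -0.001, -1.596]
ft_force: [-1.0, -0.8, 7.2]
opening: 0.003
```

apply_moves:
  increments:
    - [[0,0.03,0],[0,0,0],0]
    - [[0,0.03,0],[0,0,0],0]
    - [[0,0.03,0],[0,0,0],0]
    - [[0,0.03,0],[0,0,0],0]
    - [[0,0.03,0],[0,0,0],0]

```text
t: 20.15
eef_pos: [488.2, 47.3, 100.4]
tcp_rot: [-1.564, -0.001, -1.596]
ft_force: [-2.2, -0.2, 7.3]
opening: 0.006
```

```bash
python3 -c "
from h import *
c,M,f,st=look('wrist',['vial'])
print(st['t'],st['eef_pos'],st['ft_force'])
look('scene',['ballotin','tin','ribbon'])
a=c['img'][:,:,::-1]
cv2.imwrite('pics/w7.png',cv2.resize(a[60:300,120:440],(800,600),interpolation=cv2.INTER_CUBIC)); print(readout.state()['ft_force'])"
```

```text
wrist mark_of vial conf 0.87 [481.9  94.9  94.1] px [267. 169.]
20.15 [488.24506463  47.34675819 100.35449186] [-2.24253854 -0.20423036  7.32013905]
scene mark_of ballotin conf 0.55 [483.7 -95.9  47.7] px [309. 275.]
scene mark_of tin conf 0.65 [6.575e+02 1.808e+02 1.000e-01] px [266. 221.]
scene mark_of ribbon conf 0.93 [ 6.409e+02 -2.982e+02 -5.000e-01] px [427. 293.]
scene mark_of ribbon conf 0.49 [484.  -97.6  93.1] px [310. 258.]
[-2.2126348  -1.13918993  7.04012292]
```

View pics/w7.png

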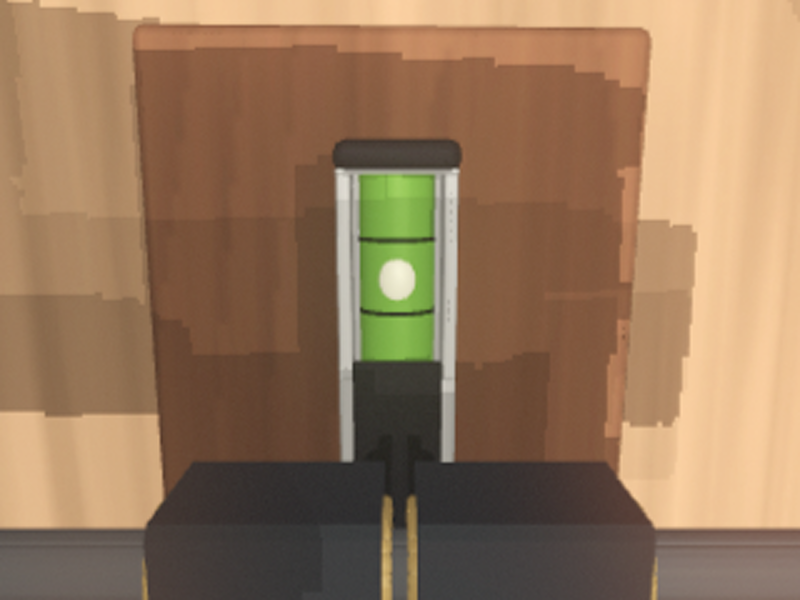

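With the arm pressing at about 7 N, the lines are at rows 240 and 312 and the bubble at row 279, so it is about 0.7 mm off centre and still between the lines. Handing in.

```bash
python3 -c "
from h import *
env.job_done(); print(readout.state()['ft_force'])"
```

```text
the job is handed in; nothing more can be done
the job is handed in; nothing more can be done
```

I laid the level lengthways on the middle of the shelf and let go; the bubble then read about 6.5 mm off centre, towards the plain feet. I turned the knob about 1.66 rad clockwise without slip, then pressed the level's thumb pad with closed fingers. I handed the job in at about 20 s, still pressing at about 7 N; an earlier push peaked at 10 N.

**Bubble:** it was about 0.2 mm off centre after the knob turn. Under the press it was about 0.7 mm off, between the lines (the limit is 2 mm).

**Other goods:** the tin and ribbon were found again within about 3 mm of where they started. The final check of the ballotin failed: the network pointed at the screw foot instead, so I have no confirmed final position for it. The arm did not go near it while low down.

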